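# Stir the tumbler's load round to the spout

### The arm

A 6-joint arm with a two-finger parallel gripper is mounted at the origin on the work surface. World frame = base frame: x ahead of the robot, y to its left, z up, the work surface at z = 0. Lengths are in m, angles in degrees, forces in N, time in s.
With the tool pointing down it reaches from about 0.375 to 0.9 m from the base axis. Payload 3.1 kg.
Tool frame: the origin (TCP) lies at the very end of the fingers, on their centre line; the grasp point (between the pads) lies bot.grip_point_offset behind it (bot.grip_point_offset is the distance from the TCP to the grasp point, in m); z points along the fingers, y is the line along which they close (so a half turn about z gives the same grasp; the last joint's range is limited). The gripper opens to 87 mm and grips with 3 to 60 N. Pads are 19 mm wide; open, the fingers measure 117 mm over their backs; the gripper's body (75 mm by 190 mm) begins 51 mm behind the grasp point.
Start: joints at [-10.227, 30.224, 82.088, -0, 67.689, -10.227], TCP at [0.625, 0, 0.223] pointing down, gripper open.
Joint ranges: [-176.69, 176.69], [-43.24, 126.21], [12.49, 139.97], [-82, 262], [0, 151.66], [-163.58, 163.58]. Speed limits (degrees/s): [159.86, 159.86, 180, 180, 180, 180].

### API

Orientations are given as a 3x3 rotation matrix whose columns are the frame's x, y, z axes.
In Python, from rig import bot, viewer, ticket gives the robot as it stands.
- The arm moves only by the tool servo_tool, never from a script. Its argument "targets" is a list of rows, each an object with "offset": the shift along the tool's x, y, z in m, a list of three; "dr": the turn, a rotation vector about the tool's x, y, z in degrees, a list of three. In form: [{"offset": [x, y, z], "dr": [ax, ay, az]}, ...]. A call has 1 to 20 rows; each row is the pose to reach, as a shift and turn from the pose commanded when the call began, along the tool's axes at that moment; what a row does not reach only later rows make up. A row lasts 1/12 s, in which the tool goes at most 41.7 mm and 7.16 degrees, less where a joint would pass 70% of its speed; a pose out of reach is approached as far as the arm can. A call with a gripper value outside its range is refused whole. "gripper" is the gripper command: -1 is fully open, 1 is shut, values between are in proportion, set as the call begins (left out, the last holds). The fingers move at their own pace and stop on an object; the grip force is fixed at half the most. Time passes only in rows, so rows that repeat a pose let the fingers close. It gives the time, the measured TCP pose, the force, the opening and the grip force at its end, in the units of the state.
- bot.read_state(): the state, without advancing time (a new reading comes with each control period).
- viewer.capture(name): name is "scene" or "side" or "wrist"; returns a dict with "color" (400x640x3 uint8, red, green, blue), "camera_matrix" (3x3 intrinsics, pixels), "R" (3x3) and "t" (3): a world point X has camera coordinates R X + t. Camera axes: x right, y down, z forward; pixel columns grow to the right and rows downward; lengths in m; the calibration is good to about 2 mm. A picture is of the moment at which its call begins. There is no depth.
- ticket.hand_in(): hands the job in; it is judged then, once.
The state is a dict: "time_s": time; "joint_positions": joint angles; "qvel": joint speeds; "tau": joint torques, N m; "position": TCP position; "tcp_rot": TCP orientation; "force": force on the tool from outside, world axes, zero at the start; "moment": the same for the moment, N m; "opening": opening from 0.0 (shut) to 1.0 (fully open); "grasp_force": force on a finger pad.
Only numpy, scipy, OpenCV 4.12 (cv2) and the standard library are available. Lean on these libraries where they do the work, as an engineer would, in place of code of your own. Each camera call takes 0.05 s, during which the arm holds its last target. There are 200 camera calls.

### The job

Take the stirring rod from its stand and, reaching into the tumbler bowl with the rod only, stir the load clockwise (seen from above) round the centre column until the steel collar has gone past the outlet spout once and then come round to it a second time; leave the collar right in front of the spout, with all the balls still in the bowl. Then hang the rod back in its stand by its flange. Do not force the rod against the bowl and leave the other things on the bench where they are.

Things in the scene. Friction and masses are not known exactly. Their poses are not given: they have to be found in the camera images.
- bowl: Bench-top tumbler, fixed: round grey plastic bowl on a black motor foot. Origin at the centre of its underside on the table, z up, +x towards its spout. Outer radius 81 mm, rim 100 mm high. Inside is a ring-shaped channel with a flat floor 45 mm above the table, 40 mm wide, its middle 55 mm from the axis.
- hub (a point): Point on the bowl's axis at the height of the channel floor; axes as the bowl's (+x towards the spout). The centre column has radius 35 mm and rises to 94 mm above the table (a small steel nut on it to 104 mm); the bowl wall's inner radius is about 75 mm
- spout (a point): Point on the channel floor, mid-channel, just inside the outlet spout. The spout is a short open chute 50 mm wide that sticks out from the bowl wall to 115 mm from the axis, 98 mm high; its gate is shut, a dark panel on the inside of the wall
- rod: Loose wooden stirring rod, 90 g, hanging upright at the start. Origin on its axis at the underside of its flange, z up along the rod. Below: round rod 20 mm thick with a round end 105 mm below the origin. Flange 46 mm across, 6 mm thick. Above the flange: square grip 26 x 26 mm, from 6 to 56 mm above the origin, sides along its x and y.
- stand: Fixed steel rod stand, origin on the table below the hanging place, z up. Foot plate 100 x 90 mm, 12 mm thick (from 35 mm on the -x side to 65 mm on the +x side of the origin); post 20 mm thick at 40 mm on its +x side. Nothing rises above the hanger plate
- hanger (a point): Hanging place on top of the hanger plate, mid-slot, axes as the stand's: the rod's origin lies here when it hangs. Plate 64 mm wide, 8 mm thick, top 155 mm above the table; its 28 mm wide slot starts 21 mm on the +x side and is open to -x, where the prongs end 29 mm from this point
- collar: Loose steel shaft collar, a squat cylinder 30 mm across and 26 mm high with a dark bore, standing in the channel; origin at the centre of its underside
- basket: Bystander: fixed yellow plastic parts basket 150 x 110 mm, 60 mm high, origin under its centre; at the place left or right that the stand does not have
- can: Bystander: upright spray can 52 mm across, 165 mm high, origin under its centre
- armature: Bystander: motor armature standing on end, 44 mm across, 100 mm high, origin under its centre
- jar: Bystander: glass jar 64 mm across, 85 mm high, origin under its centre
- tin: Bystander: open metal tin 72 mm across, 90 mm high, origin under its centre
- wrench: Bystander: wrench lying flat between the robot and the bowl
- screwdriver: Bystander: screwdriver lying flat beyond the bowl
- ball1_center (a point): Centre of one of the five loose white ceramic balls, 28 mm across, in the channel
- ball1: The same ball (its frame rolls with it)
- ball2_center (a point): Centre of one of the five loose white ceramic balls, 28 mm across, in the channel
- ball2: The same ball (its frame rolls with it)
- ball3_center (a point): Centre of one of the five loose white ceramic balls, 28 mm across, in the channel
- ball3: The same ball (its frame rolls with it)
- ball4_center (a point): Centre of one of the five loose white ceramic balls, 28 mm across, in the channel
- ball4: The same ball (its frame rolls with it)
- ball5_center (a point): Centre of one of the five loose white ceramic balls, 28 mm across, in the channel
- ball5: The same ball (its frame rolls with it)
Mind the look-alikes: they are no part of the job. Several things have the shape of the rod; the one meant has the colours described above.

How it is judged (in metres and radians):
On the way, in this order (a step that is already met when the one before it is completed fails the run):
1. the collar is stirred to the side opposite the spout (x of collar in the frame of hub below -0.03 m and height (world z) of collar below 0.09 m), for 0.05 s.
2. it comes on clockwise to the quarter before the spout (y of collar in the frame of hub above 0.04 m and x of collar in the frame of hub above -0.02 m), for 0.05 s.
3. it passes the spout a first time (horizontal distance between collar and spout below 0.03 m), for 0.05 s.
4. it goes on clockwise past the spout (y of collar in the frame of hub below -0.04 m and x of collar in the frame of hub above -0.02 m), for 0.05 s.
5. it is opposite the spout again (all of step 1), for 0.05 s.
6. it is in the quarter before the spout again (all of step 2), for 0.05 s.
At the end, for the whole second after the job is handed in: The collar is in the channel within 30 mm of the point inside the spout and at rest, all five balls are in the bowl, and the rod hangs upright in the stand's slot by its flange (within 12 mm sideways and 5 mm in height, tilt under 0.1 rad), at rest (horizontal distance between collar and spout below 0.03 m and linear speed of collar below 0.02 m/s and z of collar in the frame of hub below 0.02 m and horizontal distance between each of ball1_center, ball2_center, ball3_center, ball4_center, ball5_center and hub below 0.078 m and z of each of ball1_center, ball2_center, ball3_center, ball4_center, ball5_center in the frame of hub below 0.05 m and horizontal distance between rod and hanger below 0.012 m and z of rod in the frame of hanger between -0.005 and 0.005 m and angle between rod's own z axis and vertical below 0.1 rad and linear speed of rod below 0.03 m/s); the robot touches nothing.
It fails at once if the fingers touch the collar or a ball (contact force between the fingers and collar above 0.5 N or contact force between the fingers and ball1 above 0.5 N or contact force between the fingers and ball2 above 0.5 N or contact force between the fingers and ball3 above 0.5 N or contact force between the fingers and ball4 above 0.5 N or contact force between the fingers and ball5 above 0.5 N).
It fails at once if a bystander is moved by more than 3 cm or knocked over (distance of any of can, armature, jar, tin, wrench, screwdriver from where it was at the start of the episode above 0.03 m or angle between any of can, armature, jar, tin's own z axis and vertical above 0.5 rad).
It fails at once if the rod is forced against the bowl with more than 40 N (contact force between rod and bowl above 40 N).
It also fails if it takes over 69 s, if anything falls off the work surface, if the arm or the gripper's body presses on something with over 40 N, if the wrist force passes 120 N, or if a joint passes its speed limit or range.

## Working session

There is one attempt and no reset: what is moved stays moved. The work goes in short steps, Python scripts to look and compute and a tool call to move; the robot and the scene stay as the last step left them, time stands still between calls to the robot, and variables do not carry over. Pictures are saved under pics/ and viewed, at most 10 in all, crops included, and the job is handed in when it is done.

Besides the shell and the picture viewer there is one more tool, called after "Emit:" as name(argument=value, ...) on one line, values as JSON. servo_tool: Moves the arm, as the interface text tells. Its arguments: {"type":"object","properties":{"targets":{"type":"array"},"gripper":{"type":"number"}},"required":["targets"]}

```bash
mkdir -p pics; ls; cat > h.py <<'E'
import numpy as np, cv2
from rig import bot, viewer, ticket
def cap(n):
    c=viewer.capture(n); return c
def save(c,f,crop=None,s=1):
    im=c["color"][:,:,::-1]
    if crop: x0,y0,x1,y1=crop; im=im[y0:y1,x0:x1]
    cv2.imwrite("pics/"+f,cv2.resize(im,None,fx=s,fy=s,interpolation=cv2.INTER_CUBIC))
def ray(c,u,v,z):
    K,R,t=map(np.array,(c["camera_matrix"],c["R"],c["t"]))
    o=-R.T@t; d=R.T@np.linalg.solve(K,[u,v,1.]); return o+d*(z-o[2])/d[2]
def proj(c,X):
    K,R,t=map(np.array,(c["camera_matrix"],c["R"],c["t"])); p=K@(R@np.array(X)+t); return p[:2]/p[2]
E
python3 - <<'E'
from h import *
for n in("scene","side","wrist"):
    c=cap(n); save(c,n+"0.png"); print(n,-np.array(c["R"]).T@c["t"])
s=bot.read_state();print(s,bot.grip_point_offset)
E
```

```text
pics
scene [ 1.3834675  -0.0621275   0.89236206]
side [ 0.16971508 -0.58458004  0.90733274]
wrist [0.6239706  0.07690489 0.3842289 ]
{'time_s': 0.15, 'joint_positions': array([-1.02282789e+01,  3.02676390e+01,  8.21397179e+01,  3.69774134e-06,
        6.76898639e+01, -1.02274209e+01]), 'qvel': array([ 0.0021697 , -0.20118122, -0.17846117, -0.01116283, -0.09174136,
        0.04257583]), 'tau': array([ 9.14956272e-04, -4.40429199e+01, -1.76841742e+01,  6.33679633e-02,
        5.52540855e-02, -1.06930895e-04]), 'position': array([6.24433900e-01, 1.20913278e-04, 2.21785616e-01]), 'tcp_rot': array([[ 1.52517795e-05,  9.99998606e-01, -1.66984540e-03],
       [ 9.99999954e-01, -1.47485677e-05,  3.01364208e-04],
       [ 3.01339160e-04, -1.66984992e-03, -9.99998560e-01]]), 'force': array([-0.30721864,  0.22757686,  0.53439264]), 'moment': array([ 0.00633732, -0.00972805,  0.00521003]), 'grasp_force': 0.0, 'opening': 1.0016755596320996} 0.0187
```

View pics/scene0.png

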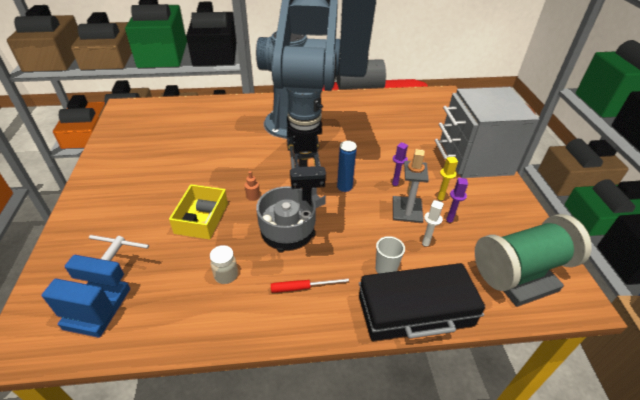

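View pics/side0.png

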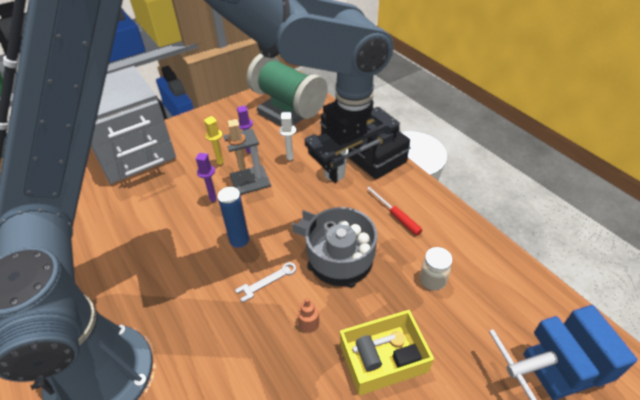

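The things shaped like the rod, in scene pixels, are purple (400,165), wood in the stand (417,160), yellow (448,177), purple (458,200) and white (434,222). I choose the wooden one hanging in the stand and check it in a close crop.

```bash
python3 - <<'E'
import cv2,numpy as np
r=lambda a,x0,y0,x1,y1,w,h:cv2.resize(a[y0:y1,x0:x1],(w,h),interpolation=cv2.INTER_CUBIC)
a=cv2.imread("pics/scene0.png");b=cv2.imread("pics/side0.png");w=cv2.imread("pics/wrist0.png")
m=np.vstack([np.hstack([r(a,375,130,495,250,300,300),r(b,180,90,310,220,300,300)]),np.hstack([r(b,290,200,390,300,300,300),r(a,240,160,340,260,300,300)])])
cv2.imwrite("pics/m1.png",m)
E
```

```text
(no output)
```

View pics/m1.png

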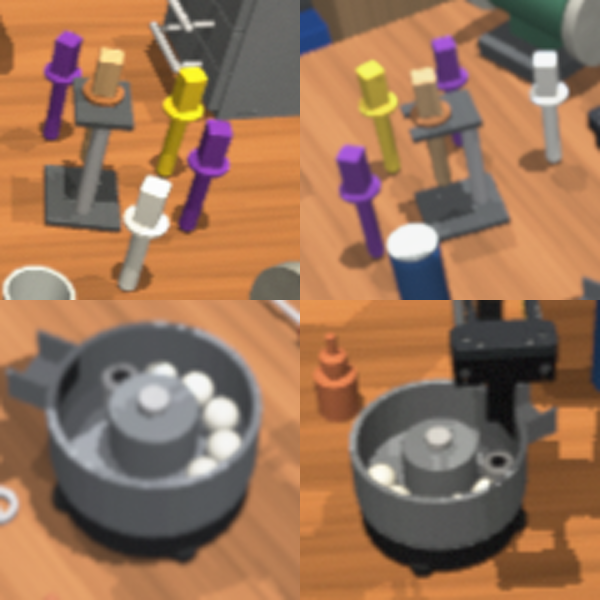

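View pics/wrist0.png

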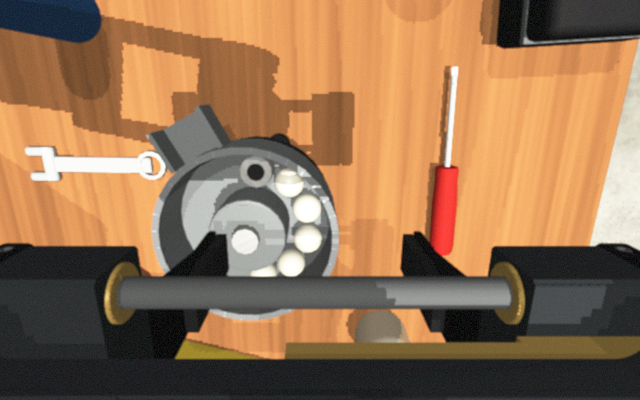

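The crops confirm the wooden rod in the dark stand: side pixel about (234,110), scene pixel about (417,160). The wrist view shows the bowl nut at (245,240), the spout tip corners near (150,137) and (207,105), and the collar at (256,172). The balls lie clockwise of the collar. Next I measure positions.

```bash
python3 - <<'E'
from h import *
from scipy.optimize import least_squares
W,S,D=cap("wrist"),cap("scene"),cap("side")
def blob(c,lo,hi,box):
    x0,y0,x1,y1=box; h=cv2.cvtColor(c["color"],cv2.COLOR_RGB2HSV)[y0:y1,x0:x1]
    m=cv2.inRange(h,lo,hi); n,l,s,ce=cv2.connectedComponentsWithStats(m); i=1+np.argmax(s[1:,4]); return ce[i]+[x0,y0],s[i]
# nut in wrist
hw=cv2.cvtColor(W["color"],cv2.COLOR_RGB2HSV)
b,st=blob(W,(0,0,185),(180,60,255),(225,222,265,260));print("nut px",b,st)
nut=ray(W,*b,104/1e3);print("nut",nut)
for p in [(150,137),(207,105)]: 
    q=ray(W,*p,.098)-nut;print("spout corner",q[:2],np.hypot(*q[:2]),np.degrees(np.arctan2(q[1],q[0])))
# rim outer: radial scan from nut px for wood (saturated) transition, at z=.1
pts=[]
for a in np.radians(np.arange(-180,180,4)):
    for r in np.arange(.06,.1,.0005):
        u,v=np.round(proj(W,nut+[r*np.cos(a),r*np.sin(a),-.004])).astype(int)
        if hw[v,u,1]>110 and hw[v,u,2]>60: pts.append(ray(W,u,v,.1)[:2]);break
pts=np.array(pts)
f=least_squares(lambda p:np.hypot(*(pts-p).T)-.081,nut[:2],loss="soft_l1",f_scale=.001);res=f.fun
print("rim centre",f.x,len(pts),np.round(np.hypot(*(pts-f.x).T)*1e3,0))
for n,p in(("collar",(256,172)),("b",(289,182)),("b",(307,208)),("b",(308,239)),("b",(291,263))):
    q=ray(W,*p,.071 if n=="collar" else .059)[:2]-f.x;print(n,np.hypot(*q),np.degrees(np.arctan2(q[1],q[0])))
# rod grip blobs
for c,box,n in((S,(405,145,430,180),"S"),(D,(222,112,250,150),"D")):
    hh=cv2.cvtColor(c["color"],cv2.COLOR_RGB2HSV); print(n,box)
def tri(ps):
    A=[];bb=[]
    for c,p in ps:
        K,R,t=map(np.array,(c["camera_matrix"],c["R"],c["t"]));o=-R.T@t;d=R.T@np.linalg.solve(K,[*p,1.]);d/=np.linalg.norm(d);P=np.eye(3)-np.outer(d,d);A.append(P);bb.append(P@o)
    return np.linalg.solve(sum(A),sum(bb))
print("nut tri",tri([(S,(240+437/3-100,160+(437-300)/3)),(D,(290+153/3,200+100/3))]))
E
python3 - <<'E'
import sys;sys.path.insert(0,'.')
import os;os.chdir('.')
import cv2,numpy as np
a=cv2.imread("pics/scene0.png");b=cv2.imread("pics/side0.png")
r=lambda a,x0,y0,s:cv2.resize(a[y0:y0+40,x0:x0+40],(400,400),interpolation=cv2.INTER_CUBIC)
cv2.imwrite("pics/m2.png",np.hstack([r(a,398,142,10),r(b,214,112,10)]))
E
```

```text
nut px [244.15539305 241.61608775] [  6   7  28  26 547]
nut [ 0.56275072 -0.04846155  0.104     ]
spout corner [-0.07199173  0.08882347] 0.11433468155301697 129.0248869916004
spout corner [-0.02383984  0.11379703] 0.11626737759746238 101.83202987989671
rim centre [ 0.56373245 -0.047194  ] 68 [ 83.  83.  83.  84.  84.  83.  83.  84.  83.  85.  84.  84.  84.  84.
  84.  83.  83.  84.  83.  83.  83.  82.  84.  89.  93. 100.  82.  82.
  81.  82.  81.  81.  81.  81.  81.  81.  82.  81.  82.  84.  84.  86.
  87.  88.  89.  90.  91.  91.  91.  96.  95.  90.  90.  88.  88.  86.
  91.  82.  82.  82.  81.  83.  83.  83.  83.  83.  83.  83.]
collar 0.05286916649402218 82.9714073150864
b 0.05332465672081692 48.60968754766446
b 0.05399298481903718 15.019435179378666
b 0.056073770385116996 -19.315924973996157
b 0.057282062640936666 -51.733995692230835
S (405, 145, 430, 180)
D (222, 112, 250, 150)
nut tri [ 0.56663569 -0.04727082  0.09961552]
```

View pics/m2.png

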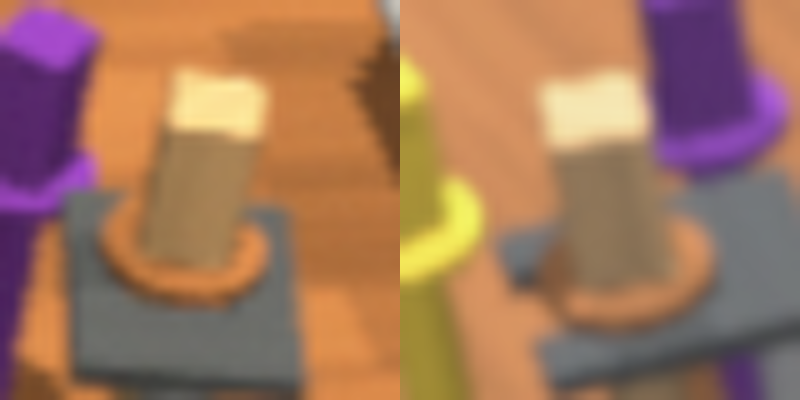

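The crops show the rod's grip top face centred at scene (419.7,152.6) and side (233.4,123.0). I work out its position and yaw.

```bash
python3 - <<'E'
from h import *
W,S,D=cap("wrist"),cap("scene"),cap("side")
for c,o,cs in((S,(398,142),[(172,70),(270,88),(262,138),(165,130)]),(D,(214,112),[(138,85),(237,72),(250,132),(152,152)])):
    P=np.array([ray(c,o[0]+u/10-.5,o[1]+v/10-.5,.211)[:2] for u,v in cs]);e=np.diff(np.vstack([P,P[:1]]),axis=0)
    print("centre",P.mean(0),"edges",np.hypot(*e.T),np.degrees(np.arctan2(e[:,1],e[:,0]))%90)
# plate corners z=.155 scene
P=np.array([ray(S,398+u/10-.5,142+v/10-.5,.155)[:2] for u,v in[(68,195),(295,210),(300,385),(75,372)]]);print(P)
P=np.array([ray(D,214+u/10-.5,112+v/10-.5,.155)[:2] for u,v in[(100,240),(385,175),(140,345)]]);print(P)
R=np.array(W["R"]);print(np.round(R,3),W["camera_matrix"])
E
```

```text
centre [0.50277225 0.32606453] edges [0.02685098 0.02365678 0.02604115 0.02825746] [67.2258051  68.04884752 77.31175701 70.37442547]
centre [0.50061826 0.32488063] edges [0.02490832 0.02588745 0.02462055 0.02877371] [67.00914857 70.28923024 73.68795917 70.86723542]
[[0.46833677 0.30266284]
 [0.48072079 0.36629976]
 [0.55634982 0.34457759]
 [0.5456409  0.2842168 ]]
[[0.48154801 0.36152437]
 [0.5558747  0.34237955]
 [0.47104544 0.31627048]]
[[ 1.    -0.001 -0.002]
 [-0.001 -0.959  0.284]
 [-0.003 -0.284 -0.959]] [[354.21107798   0.         314.18152392]
 [  0.         354.21107798 194.18846917]
 [  0.           0.           1.        ]]
```

Emit:
servo_tool(targets=[{"offset": [0.03,-0.01,-0.03],"dr": [0,0,2]},{"offset": [0.06,-0.02,-0.05],"dr": [0,0,4]},{"offset": [0.1,-0.04,-0.067],"dr": [0,0,8]},{"offset": [0.14,-0.05,-0.067],"dr": [0,0,12]},{"offset": [0.18,-0.07,-0.067],"dr": [0,0,16]},{"offset": [0.22,-0.08,-0.067],"dr": [0,0,19]},{"offset": [0.25,-0.095,-0.067],"dr": [0,0,19]},{"offset": [0.28,-0.105,-0.067],"dr": [0,0,19]},{"offset": [0.305,-0.115,-0.067],"dr": [0,0,19]},{"offset": [0.3255,-0.1235,-0.067],"dr": [0,0,19]},{"offset": [0.3255,-0.1235,-0.067],"dr": [0,0,19]},{"offset": [0.3255,-0.1235,-0.067],"dr": [0,0,19]},{"offset": [0.3255,-0.1235,-0.067],"dr": [0,0,19]},{"offset": [0.3255,-0.1235,-0.067],"dr": [0,0,19]}], gripper=-1)

```text
time_s: 1.62
position: [0.502, 0.3245, 0.2895]
tcp_rot: [[0.327, 0.945, 0.0], [0.945, -0.327, -0.0], [-0.0, 0.0, -1.0]]
force: [0.3, 0.0, -0.1]
opening: 1.0
grasp_force: 0.0
```

```bash
python3 - <<'E'
from h import *
W=cap("wrist");save(W,"w1.png")
s=bot.read_state();print(s["time_s"],s["position"],s["tcp_rot"],s["joint_positions"])
E
```

```text
1.6667 [0.50211905 0.32435822 0.28952208] [[ 3.27201594e-01  9.44954554e-01  8.71443958e-05]
 [ 9.44954501e-01 -3.27201540e-01 -3.79087186e-04]
 [-3.29706382e-04  2.06385421e-04 -9.99999924e-01]] [ 2.21717101e+01  2.41990171e+01  8.14529008e+01 -2.28450719e-02
  7.43516563e+01  4.12768833e+01]
```

View pics/w1.png

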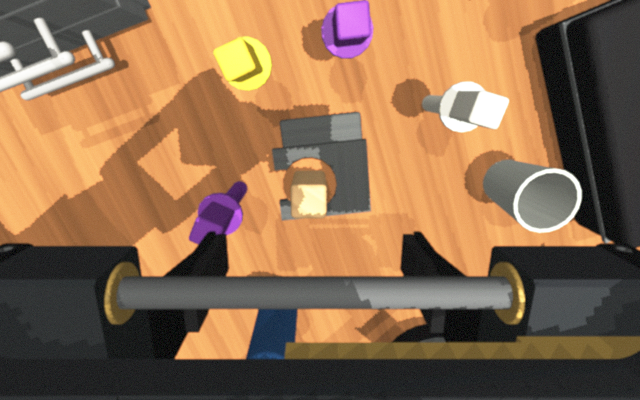

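The rod's pale top face is at about (309,200), roughly square to the image. The stand plate spans about (273–370, 140–220), and the look-alikes stand well clear.

```bash
python3 - <<'E'
from h import *
W=cap("wrist");h=cv2.cvtColor(W["color"],cv2.COLOR_RGB2HSV)
print(h[200,309],h[185,309],h[175,310])
m=np.zeros(h.shape[:2],np.uint8);m[165:225,280:340]=cv2.inRange(h,(10,20,190),(35,125,255))[165:225,280:340]
cs,_=cv2.findContours(m,0,2);k=max(cs,key=cv2.contourArea)
P=np.array([ray(W,*p[0],.211)[:2] for p in k]).astype(np.float32)
r=cv2.minAreaRect(P*1000);print(r)
s=bot.read_state();R=s["tcp_rot"];d=np.array([r[0][0]/1e3,r[0][1]/1e3,0])-s["position"]
print("offset tool",R.T@d, "box",cv2.boxPoints(r))
E
```

```text
[ 28  56 255] [ 21 105 248] [ 18 113 142]
((497.9566345214844, 326.1387634277344), (24.700075149536133, 24.47318458557129), 70.851318359375)
offset tool [ 0.00035031 -0.00456343  0.28953708] box [[482.34604 318.4859 ]
 [505.46512 310.4582 ]
 [513.56726 333.79163]
 [490.44815 341.81934]]
```

Emit:
servo_tool(targets=[{"offset": [0.0004,-0.0028,0.03],"dr": [0,0,0]},{"offset": [0.0004,-0.0028,0.06],"dr": [0,0,0]},{"offset": [0.0004,-0.0028,0.09],"dr": [0,0,0]},{"offset": [0.0004,-0.0028,0.108],"dr": [0,0,0]},{"offset": [0.0004,-0.0028,0.1175],"dr": [0,0,0]},{"offset": [0.0004,-0.0028,0.1175],"dr": [0,0,0]}])

```text
time_s: 2.22
position: [0.498, 0.3255, 0.1697]
tcp_rot: [[0.327, 0.945, -0.005], [0.945, -0.327, -0.002], [-0.003, -0.004, -1.0]]
force: [-0.8, 0.6, -1.6]
opening: 1.002
grasp_force: 0.0
```

Emit:
servo_tool(targets=[{"offset": [0,0,0],"dr": [0,0,0]},{"offset": [0,0,0],"dr": [0,0,0]},{"offset": [0,0,0],"dr": [0,0,0]},{"offset": [0,0,0],"dr": [0,0,0]},{"offset": [0,0,0],"dr": [0,0,0]},{"offset": [0,0,0],"dr": [0,0,0]},{"offset": [0,0,0],"dr": [0,0,0]},{"offset": [0,0,0],"dr": [0,0,0]},{"offset": [0,0,0],"dr": [0,0,0]},{"offset": [0,0,0],"dr": [0,0,0]}], gripper=1)

```text
time_s: 3.05
position: [0.4989, 0.3268, 0.172]
tcp_rot: [[0.326, 0.946, -0.0], [0.946, -0.326, -0.0], [-0.0, -0.0, -1.0]]
force: [0.8, 0.8, 0.4]
opening: 0.329
grasp_force: 0.0
```

```bash
python3 - <<'E'
from h import *
s=bot.read_state();print(s["time_s"],s["position"],s["tcp_rot"],s["force"],s["moment"],s["opening"],s["grasp_force"])
E
```

```text
3.05 [0.49891771 0.32683352 0.17200332] [[ 3.25500322e-01  9.45541925e-01 -9.56019099e-05]
 [ 9.45541926e-01 -3.25500328e-01 -5.61344618e-05]
 [-8.41959400e-05 -7.21238287e-05 -9.99999994e-01]] [0.82285231 0.81523317 0.36725876] [-0.03711768  0.040723    0.01917491] 0.32853624326095315 0.0
```

Emit:
servo_tool(targets=[{"offset": [0,0,0],"dr": [0,0,0]},{"offset": [0,0,0],"dr": [0,0,0]},{"offset": [0,0,0],"dr": [0,0,0]},{"offset": [0,0,0],"dr": [0,0,0]}])

```text
time_s: 3.38
position: [0.4989, 0.3268, 0.172]
tcp_rot: [[0.326, 0.946, -0.0], [0.946, -0.326, -0.0], [-0.0, -0.0, -1.0]]
force: [-0.6, 0.2, -0.0]
opening: 0.294
grasp_force: 30.0
```

```bash
python3 - <<'E'
from h import *
s=bot.read_state();print(s["time_s"],s["position"],s["tcp_rot"][:,0],s["force"],s["moment"],s["opening"],s["grasp_force"])
E
```

```text
3.3833 [0.49885187 0.32683232 0.17198472] [ 3.25566231e-01  9.45519232e-01 -1.00407211e-04] [-0.60477915  0.2013903  -0.04231727] [ 0.00080812  0.09659368 -0.04382309] 0.2940629538458944 29.999289731495082
```

Gripped cleanly. Now I lift straight up and carry the rod over the free arc of the channel.

Emit:
servo_tool(targets=[{"offset": [0,0,-0.01],"dr": [0,0,0]},{"offset": [0,0,-0.03],"dr": [0,0,0]},{"offset": [0,0,-0.055],"dr": [0,0,0]},{"offset": [0,0,-0.08],"dr": [0,0,0]},{"offset": [0,0,-0.105],"dr": [0,0,0]},{"offset": [0,0,-0.122],"dr": [0,0,0]},{"offset": [0,0,-0.13],"dr": [0,0,0]},{"offset": [-0.02,0.008,-0.13],"dr": [0,0,0]},{"offset": [-0.05,0.02,-0.13],"dr": [0,0,0]},{"offset": [-0.085,0.034,-0.13],"dr": [0,0,0]},{"offset": [-0.12,0.047,-0.13],"dr": [0,0,0]},{"offset": [-0.155,0.06,-0.13],"dr": [0,0,0]},{"offset": [-0.19,0.074,-0.13],"dr": [0,0,0]},{"offset": [-0.225,0.087,-0.13],"dr": [0,0,0]},{"offset": [-0.26,0.1,-0.13],"dr": [0,0,0]},{"offset": [-0.29,0.112,-0.13],"dr": [0,0,0]},{"offset": [-0.315,0.122,-0.13],"dr": [0,0,0]},{"offset": [-0.3322,0.128,-0.13],"dr": [0,0,0]},{"offset": [-0.3322,0.128,-0.13],"dr": [0,0,0]},{"offset": [-0.3322,0.128,-0.13],"dr": [0,0,0]}])

```text
time_s: 5.05
position: [0.5114, -0.0296, 0.3016]
tcp_rot: [[0.328, 0.945, -0.001], [0.945, -0.328, 0.001], [0.0, -0.001, -1.0]]
force: [0.5, 0.2, -0.6]
opening: 0.298
grasp_force: 30.0
```

```bash
python3 - <<'E'
from h import *
s=bot.read_state();W=cap("wrist");S=cap("scene");save(W,"w2.png")
p=s["position"];R=s["tcp_rot"];print(s["time_s"],p,R[:,0],s["force"])
C=np.array([.5635,-.0478])
for a in range(0,360,30):
    print(a,np.round(proj(W,[C[0]+.081*np.cos(np.radians(a)),C[1]+.081*np.sin(np.radians(a)),.1])),end=" ")
print("nut",proj(W,[*C,.104]),"rodend",proj(W,p+[0,0,-.122]),"flange",proj(W,p+[0,0,-.017]))
E
```

```text
5.05 [ 0.51144801 -0.02959549  0.30164976] [3.27898796e-01 9.44712758e-01 4.30245864e-04] [ 0.50250921  0.15103784 -0.60644067]
0 [444. 140.] 30 [424. 105.] 60 [387.  86.] 90 [344.  90.] 120 [309. 114.] 150 [292. 151.] 180 [295. 190.] 210 [317. 221.] 240 [351. 236.] 270 [389. 234.] 300 [422. 213.] 330 [443. 180.] nut [368.57100944 166.52091466] rodend [315.37850677 185.40460981] flange [315.455215   235.26239186]
```

View pics/w2.png

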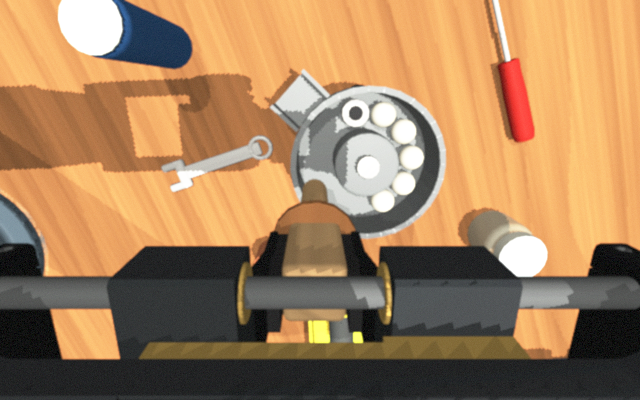

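The predicted rim and nut match the picture: rim at x 292–444, nut at (368,167), rod end at about (315,183). The collar is at (356,112), the five balls run from (384,114) to (383,202), and the arc under the rod is free. Now I descend, and print the arc offsets.

Emit:
servo_tool(targets=[{"offset": [0,0,0.02],"dr": [0,0,0]},{"offset": [0,0,0.045],"dr": [0,0,0]},{"offset": [0,0,0.07],"dr": [0,0,0]},{"offset": [0,0,0.09],"dr": [0,0,0]},{"offset": [0,0,0.105],"dr": [0,0,0]},{"offset": [0,0,0.117],"dr": [0,0,0]},{"offset": [0,0,0.125],"dr": [0,0,0]},{"offset": [0,0,0.13],"dr": [0,0,0]},{"offset": [0,0,0.13],"dr": [0,0,0]}])

```text
time_s: 5.9
position: [0.5113, -0.028, 0.1713]
tcp_rot: [[0.324, 0.946, -0.002], [0.946, -0.324, 0.001], [-0.0, -0.002, -1.0]]
force: [-0.5, -0.0, -1.4]
opening: 0.3
grasp_force: 30.0
```

```bash
cat > arc.py <<'E'
import numpy as np
def arc(a0,step,n,r=.055,psi=71):
    x=np.array([np.cos(np.radians(psi)),np.sin(np.radians(psi))]);y=np.array([x[1],-x[0]])
    f=lambda a:r*np.array([np.cos(np.radians(a)),np.sin(np.radians(a))])
    print(a0,'->',a0+step*n);print(", ".join('{"offset": [%.3f, %.3f, 0], "dr": [0, 0, 0]}'%((f(a0+step*(i+1))-f(a0))@x,(f(a0+step*(i+1))-f(a0))@y) for i in range(n)))
E
python3 - <<'E'
from h import *
from arc import arc
s=bot.read_state();p=s["position"];q=p[:2]-[.5635,-.0478];print(s["time_s"],p,s["force"],np.hypot(*q),np.degrees(np.arctan2(q[1],q[0])))
W=cap("wrist");save(W,"w3.png")
for k in range(4):arc(160-80*k,-4,20)
E
```

```text
5.9 [ 0.51134434 -0.02799279  0.17130272] [-4.80277567e-01 -1.06687713e-03 -1.42635827e+00] 0.0557901281751483 159.20467755672811
160 -> 80
{"offset": [0.004, 0.000, 0], "dr": [0, 0, 0]}, {"offset": [0.008, 0.001, 0], "dr": [0, 0, 0]}, {"offset": [0.011, 0.001, 0], "dr": [0, 0, 0]}, {"offset": [0.015, 0.002, 0], "dr": [0, 0, 0]}, {"offset": [0.019, 0.004, 0], "dr": [0, 0, 0]}, {"offset": [0.022, 0.005, 0], "dr": [0, 0, 0]}, {"offset": [0.026, 0.007, 0], "dr": [0, 0, 0]}, {"offset": [0.029, 0.009, 0], "dr": [0, 0, 0]}, {"offset": [0.032, 0.011, 0], "dr": [0, 0, 0]}, {"offset": [0.035, 0.013, 0], "dr": [0, 0, 0]}, {"offset": [0.038, 0.016, 0], "dr": [0, 0, 0]}, {"offset": [0.041, 0.019, 0], "dr": [0, 0, 0]}, {"offset": [0.043, 0.022, 0], "dr": [0, 0, 0]}, {"offset": [0.045, 0.025, 0], "dr": [0, 0, 0]}, {"offset": [0.047, 0.028, 0], "dr": [0, 0, 0]}, {"offset": [0.049, 0.032, 0], "dr": [0, 0, 0]}, {"offset": [0.050, 0.035, 0], "dr": [0, 0, 0]}, {"offset": [0.052, 0.039, 0], "dr": [0, 0, 0]}, {"offset": [0.053, 0.043, 0], "dr": [0, 0, 0]}, {"offset": [0.053, 0.046, 0], "dr": [0, 0, 0]}
8
[... 2285 characters left out ...]
0, 0]}, {"offset": [-0.007, -0.026, 0], "dr": [0, 0, 0]}, {"offset": [-0.007, -0.030, 0], "dr": [0, 0, 0]}, {"offset": [-0.006, -0.033, 0], "dr": [0, 0, 0]}, {"offset": [-0.006, -0.037, 0], "dr": [0, 0, 0]}, {"offset": [-0.005, -0.041, 0], "dr": [0, 0, 0]}, {"offset": [-0.004, -0.045, 0], "dr": [0, 0, 0]}, {"offset": [-0.003, -0.048, 0], "dr": [0, 0, 0]}, {"offset": [-0.001, -0.052, 0], "dr": [0, 0, 0]}, {"offset": [0.001, -0.055, 0], "dr": [0, 0, 0]}, {"offset": [0.003, -0.058, 0], "dr": [0, 0, 0]}, {"offset": [0.005, -0.061, 0], "dr": [0, 0, 0]}, {"offset": [0.008, -0.064, 0], "dr": [0, 0, 0]}, {"offset": [0.011, -0.067, 0], "dr": [0, 0, 0]}, {"offset": [0.013, -0.069, 0], "dr": [0, 0, 0]}
```

Emit:
servo_tool(targets=[{"offset": [0.004,0.0,0],"dr": [0,0,0]},{"offset": [0.008,0.001,0],"dr": [0,0,0]},{"offset": [0.011,0.001,0],"dr": [0,0,0]},{"offset": [0.015,0.002,0],"dr": [0,0,0]},{"offset": [0.019,0.004,0],"dr": [0,0,0]},{"offset": [0.022,0.005,0],"dr": [0,0,0]},{"offset": [0.026,0.007,0],"dr": [0,0,0]},{"offset": [0.029,0.009,0],"dr": [0,0,0]},{"offset": [0.032,0.011,0],"dr": [0,0,0]},{"offset": [0.035,0.013,0],"dr": [0,0,0]},{"offset": [0.038,0.016,0],"dr": [0,0,0]},{"offset": [0.041,0.019,0],"dr": [0,0,0]},{"offset": [0.043,0.022,0],"dr": [0,0,0]},{"offset": [0.045,0.025,0],"dr": [0,0,0]},{"offset": [0.047,0.028,0],"dr": [0,0,0]},{"offset": [0.049,0.032,0],"dr": [0,0,0]},{"offset": [0.05,0.035,0],"dr": [0,0,0]},{"offset": [0.052,0.039,0],"dr": [0,0,0]},{"offset": [0.053,0.043,0],"dr": [0,0,0]},{"offset": [0.053,0.046,0],"dr": [0,0,0]}])

```text
time_s: 7.62
position: [0.5731, 0.0062, 0.172]
tcp_rot: [[0.325, 0.946, 0.0], [0.946, -0.325, 0.0], [0.0, 0.0, -1.0]]
force: [-0.2, 0.2, -0.5]
opening: 0.296
grasp_force: 30.0
```

```bash
cat > chk.py <<'E'
from h import *
import sys
s=bot.read_state();p=s["position"];q=p[:2]-[.5635,-.0478];print(round(s["time_s"],2),p,s["force"],s["moment"],np.hypot(*q),np.degrees(np.arctan2(q[1],q[0])))
if len(sys.argv)>1:
    W=cap("wrist");S=cap("scene");D=cap("side")
    C=np.array([.5635,-.0478,.06])
    def z(c,r=45):
        u,v=map(int,proj(c,C)); im=c["color"][max(v-r,0):v+r,max(u-r,0):u+r,::-1]; return cv2.resize(im,(400,400),interpolation=cv2.INTER_CUBIC)
    a=cv2.resize(W["color"][:,:,::-1],(400,250)); 
    cv2.imwrite("pics/"+sys.argv[1],np.vstack([np.hstack([z(S),z(D)])]))
    cv2.imwrite("pics/w_"+sys.argv[1],W["color"][:,:,::-1])
E
python3 chk.py m3.png
```

```text
7.62 [0.57313017 0.00617189 0.17201296] [-0.17898283  0.24378321 -0.4919992 ] [ 0.00411771  0.19337111 -0.00616791] 0.054824308699689 79.883212334878
```

View pics/w_m3.png

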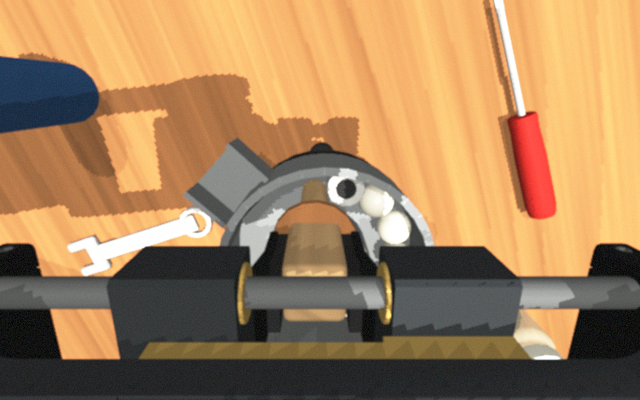

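The collar at (346,188) rides right in front of the rod and pushes the balls ahead. Forces are tiny, so I keep stirring.

Emit:
servo_tool(targets=[{"offset": [0.0,0.004,0],"dr": [0,0,0]},{"offset": [0.001,0.008,0],"dr": [0,0,0]},{"offset": [0.001,0.011,0],"dr": [0,0,0]},{"offset": [0.0,0.015,0],"dr": [0,0,0]},{"offset": [0.0,0.019,0],"dr": [0,0,0]},{"offset": [-0.001,0.023,0],"dr": [0,0,0]},{"offset": [-0.002,0.027,0],"dr": [0,0,0]},{"offset": [-0.004,0.03,0],"dr": [0,0,0]},{"offset": [-0.005,0.034,0],"dr": [0,0,0]},{"offset": [-0.007,0.037,0],"dr": [0,0,0]},{"offset": [-0.009,0.04,0],"dr": [0,0,0]},{"offset": [-0.012,0.043,0],"dr": [0,0,0]},{"offset": [-0.014,0.046,0],"dr": [0,0,0]},{"offset": [-0.017,0.049,0],"dr": [0,0,0]},{"offset": [-0.02,0.051,0],"dr": [0,0,0]},{"offset": [-0.023,0.054,0],"dr": [0,0,0]},{"offset": [-0.026,0.056,0],"dr": [0,0,0]},{"offset": [-0.029,0.058,0],"dr": [0,0,0]},{"offset": [-0.033,0.059,0],"dr": [0,0,0]},{"offset": [-0.036,0.061,0],"dr": [0,0,0]}])

```text
time_s: 9.43
position: [0.6184, -0.0481, 0.172]
tcp_rot: [[0.326, 0.946, -0.0], [0.946, -0.326, -0.0], [-0.0, -0.0, -1.0]]
force: [-0.2, -0.0, -0.9]
opening: 0.297
grasp_force: 30.0
```

Emit:
servo_tool(targets=[{"offset": [-0.004,0.001,0],"dr": [0,0,0]},{"offset": [-0.007,0.002,0],"dr": [0,0,0]},{"offset": [-0.011,0.003,0],"dr": [0,0,0]},{"offset": [-0.015,0.003,0],"dr": [0,0,0]},{"offset": [-0.019,0.003,0],"dr": [0,0,0]},{"offset": [-0.023,0.003,0],"dr": [0,0,0]},{"offset": [-0.027,0.002,0],"dr": [0,0,0]},{"offset": [-0.03,0.002,0],"dr": [0,0,0]},{"offset": [-0.034,0.001,0],"dr": [0,0,0]},{"offset": [-0.038,-0.001,0],"dr": [0,0,0]},{"offset": [-0.041,-0.002,0],"dr": [0,0,0]},{"offset": [-0.045,-0.004,0],"dr": [0,0,0]},{"offset": [-0.048,-0.006,0],"dr": [0,0,0]},{"offset": [-0.051,-0.008,0],"dr": [0,0,0]},{"offset": [-0.054,-0.01,0],"dr": [0,0,0]},{"offset": [-0.057,-0.013,0],"dr": [0,0,0]},{"offset": [-0.059,-0.016,0],"dr": [0,0,0]},{"offset": [-0.062,-0.019,0],"dr": [0,0,0]},{"offset": [-0.064,-0.022,0],"dr": [0,0,0]},{"offset": [-0.066,-0.025,0],"dr": [0,0,0]}])

```text
time_s: 11.1
position: [0.573, -0.1021, 0.1721]
tcp_rot: [[0.326, 0.946, 0.0], [0.946, -0.326, -0.0], [-0.0, 0.0, -1.0]]
force: [1.3, -0.5, -1.9]
opening: 0.293
grasp_force: 30.0
```

```bash
python3 chk.py m4.png
```

```text
11.1 [ 0.5730358  -0.10212957  0.17209663] [ 1.2899211  -0.45618531 -1.86818023] [ 0.12954278 -0.12740347  0.01784918] 0.05516006957251456 -80.04497991995207
```

View pics/m4.png

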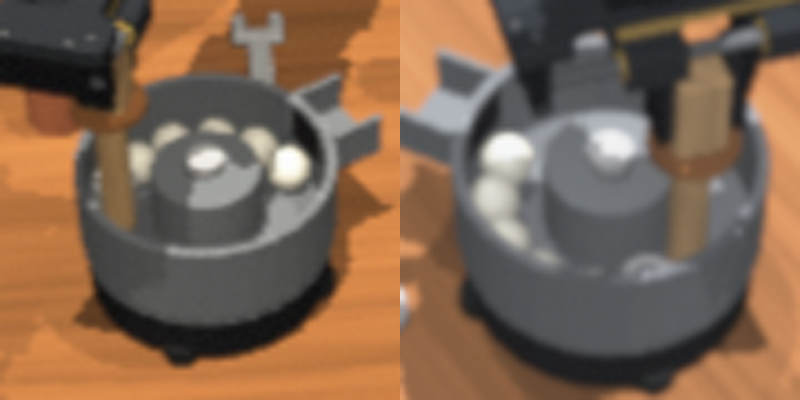

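Side crop: the collar is at (655,268), just clockwise of the rod, with all five balls ahead. I continue.

Emit:
servo_tool(targets=[{"offset": [-0.002,-0.003,0],"dr": [0,0,0]},{"offset": [-0.003,-0.007,0],"dr": [0,0,0]},{"offset": [-0.004,-0.011,0],"dr": [0,0,0]},{"offset": [-0.005,-0.014,0],"dr": [0,0,0]},{"offset": [-0.006,-0.018,0],"dr": [0,0,0]},{"offset": [-0.007,-0.022,0],"dr": [0,0,0]},{"offset": [-0.007,-0.026,0],"dr": [0,0,0]},{"offset": [-0.007,-0.03,0],"dr": [0,0,0]},{"offset": [-0.006,-0.033,0],"dr": [0,0,0]},{"offset": [-0.006,-0.037,0],"dr": [0,0,0]},{"offset": [-0.005,-0.041,0],"dr": [0,0,0]},{"offset": [-0.004,-0.045,0],"dr": [0,0,0]},{"offset": [-0.003,-0.048,0],"dr": [0,0,0]},{"offset": [-0.001,-0.052,0],"dr": [0,0,0]},{"offset": [0.001,-0.055,0],"dr": [0,0,0]},{"offset": [0.003,-0.058,0],"dr": [0,0,0]},{"offset": [0.005,-0.061,0],"dr": [0,0,0]},{"offset": [0.008,-0.064,0],"dr": [0,0,0]},{"offset": [0.011,-0.067,0],"dr": [0,0,0]},{"offset": [0.013,-0.069,0],"dr": [0,0,0]}])

```text
time_s: 12.92
position: [0.5119, -0.0666, 0.172]
tcp_rot: [[0.325, 0.946, -0.001], [0.946, -0.325, 0.0], [0.0, -0.001, -1.0]]
force: [0.3, -1.2, -1.0]
opening: 0.298
grasp_force: 30.0
```

```bash
python3 chk.py m5.png; python3 -c "
from arc import arc
for k in range(5):arc(200-80*k,-4,20)"
```

```text
12.92 [ 0.51190637 -0.06656262  0.17200427] [ 0.32733826 -1.17890697 -0.96802477] [-0.11879679  0.01209626 -0.03177584] 0.05489935413878223 -160.0156194652576
200 -> 120
{"offset": [0.003, -0.002, 0], "dr": [0, 0, 0]}, {"offset": [0.006, -0.004, 0], "dr": [0, 0, 0]}, {"offset": [0.010, -0.006, 0], "dr": [0, 0, 0]}, {"offset": [0.013, -0.008, 0], "dr": [0, 0, 0]}, {"offset": [0.017, -0.009, 0], "dr": [0, 0, 0]}, {"offset": [0.020, -0.010, 0], "dr": [0, 0, 0]}, {"offset": [0.024, -0.011, 0], "dr": [0, 0, 0]}, {"offset": [0.028, -0.012, 0], "dr": [0, 0, 0]}, {"offset": [0.032, -0.012, 0], "dr": [0, 0, 0]}, {"offset": [0.036, -0.012, 0], "dr": [0, 0, 0]}, {"offset": [0.039, -0.012, 0], "dr": [0, 0, 0]}, {"offset": [0.043, -0.012, 0], "dr": [0, 0, 0]}, {"offset": [0.047, -0.011, 0], "dr": [0, 0, 0]}, {"offset": [0.051, -0.010, 0], "dr": [0, 0, 0]}, {"offset": [0.054, -0.009, 0], "dr": [0, 0, 0]}, {"offset": [0.058, -0.007, 0], "dr": [0, 0, 0]}, {"offset": [0.061, -0.005, 0], "dr": [0, 0, 0]}, {"offset": [0.065, -0.003, 0], "dr": [0, 0, 0]}, {"offset": [0.068, -0.001, 0], "dr": [0, 0, 0]},
[... 3308 characters left out ...]
r": [0, 0, 0]}, {"offset": [0.011, -0.024, 0], "dr": [0, 0, 0]}, {"offset": [0.014, -0.027, 0], "dr": [0, 0, 0]}, {"offset": [0.016, -0.030, 0], "dr": [0, 0, 0]}, {"offset": [0.019, -0.032, 0], "dr": [0, 0, 0]}, {"offset": [0.022, -0.035, 0], "dr": [0, 0, 0]}, {"offset": [0.026, -0.037, 0], "dr": [0, 0, 0]}, {"offset": [0.029, -0.039, 0], "dr": [0, 0, 0]}, {"offset": [0.032, -0.040, 0], "dr": [0, 0, 0]}, {"offset": [0.036, -0.042, 0], "dr": [0, 0, 0]}, {"offset": [0.040, -0.043, 0], "dr": [0, 0, 0]}, {"offset": [0.043, -0.043, 0], "dr": [0, 0, 0]}, {"offset": [0.047, -0.044, 0], "dr": [0, 0, 0]}, {"offset": [0.051, -0.044, 0], "dr": [0, 0, 0]}, {"offset": [0.055, -0.044, 0], "dr": [0, 0, 0]}
```

Emit:
servo_tool(targets=[{"offset": [0.003,-0.002,0],"dr": [0,0,0]},{"offset": [0.006,-0.004,0],"dr": [0,0,0]},{"offset": [0.01,-0.006,0],"dr": [0,0,0]},{"offset": [0.013,-0.008,0],"dr": [0,0,0]},{"offset": [0.017,-0.009,0],"dr": [0,0,0]},{"offset": [0.02,-0.01,0],"dr": [0,0,0]},{"offset": [0.024,-0.011,0],"dr": [0,0,0]},{"offset": [0.028,-0.012,0],"dr": [0,0,0]},{"offset": [0.032,-0.012,0],"dr": [0,0,0]},{"offset": [0.036,-0.012,0],"dr": [0,0,0]},{"offset": [0.039,-0.012,0],"dr": [0,0,0]},{"offset": [0.043,-0.012,0],"dr": [0,0,0]},{"offset": [0.047,-0.011,0],"dr": [0,0,0]},{"offset": [0.051,-0.01,0],"dr": [0,0,0]},{"offset": [0.054,-0.009,0],"dr": [0,0,0]},{"offset": [0.058,-0.007,0],"dr": [0,0,0]},{"offset": [0.061,-0.005,0],"dr": [0,0,0]},{"offset": [0.065,-0.003,0],"dr": [0,0,0]},{"offset": [0.068,-0.001,0],"dr": [0,0,0]},{"offset": [0.071,0.001,0],"dr": [0,0,0]}])

```text
time_s: 14.73
position: [0.5367, -0.0001, 0.172]
tcp_rot: [[0.326, 0.946, -0.0], [0.946, -0.326, 0.0], [0.0, -0.0, -1.0]]
force: [-0.2, -0.2, -0.9]
opening: 0.301
grasp_force: 30.0
```

```bash
cat > find.py <<'E'
from h import *
s=bot.read_state();p=s["position"];C=np.array([.5635,-.0478]);q=p[:2]-C
print(round(s["time_s"],2),s["force"],np.hypot(*q),"rod ang",np.degrees(np.arctan2(q[1],q[0])))
# polar unwrapping at given height in each view: rows = radius 40..70 mm, median value / hue per angle
for n in("wrist","scene","side"):
    c=cap(n);h=cv2.cvtColor(c["color"],cv2.COLOR_RGB2HSV)
    for nm,z,lo,hi in(("white",.06,(0,0,205),(180,70,255)),("bore",.071,(0,0,0),(180,255,45))):
        A=[]
        for a in range(0,360,3):
            k=0
            for r in(.048,.052,.055,.058,.062):
                u,v=np.round(proj(c,[C[0]+r*np.cos(np.radians(a)),C[1]+r*np.sin(np.radians(a)),z])).astype(int)
                if 0<=u<640 and 0<=v<400: k+=int(cv2.inRange(h[v:v+1,u:u+1],lo,hi)[0,0]>0)
            A.append(str(k) if k else ".")
        print(n,nm,"".join(A))
E
python3 find.py
```

```text
14.73 [-0.2198874  -0.18542501 -0.89443878] 0.05472068549731655 rod ang 119.29679279951348
wrist white 334454444244555544135444443..11111122........................................................................23223444444
wrist bore ..................................1..........................................................1..112245555555553.........
scene white ...................................121..................1111121.........................................................
scene bore ...............................1........................................................................................
side white 112332211.11....1............221.........................................................................233333222322222
side bore ........................................................................................................................
```

Emit:
servo_tool(targets=[{"offset": [0.003,0.003,0],"dr": [0,0,0]},{"offset": [0.005,0.005,0],"dr": [0,0,0]},{"offset": [0.008,0.008,0],"dr": [0,0,0]},{"offset": [0.01,0.012,0],"dr": [0,0,0]},{"offset": [0.012,0.015,0],"dr": [0,0,0]},{"offset": [0.014,0.018,0],"dr": [0,0,0]},{"offset": [0.015,0.022,0],"dr": [0,0,0]},{"offset": [0.017,0.025,0],"dr": [0,0,0]},{"offset": [0.018,0.029,0],"dr": [0,0,0]},{"offset": [0.018,0.033,0],"dr": [0,0,0]},{"offset": [0.019,0.037,0],"dr": [0,0,0]},{"offset": [0.019,0.041,0],"dr": [0,0,0]},{"offset": [0.019,0.044,0],"dr": [0,0,0]},{"offset": [0.019,0.048,0],"dr": [0,0,0]},{"offset": [0.018,0.052,0],"dr": [0,0,0]},{"offset": [0.017,0.056,0],"dr": [0,0,0]},{"offset": [0.016,0.059,0],"dr": [0,0,0]},{"offset": [0.015,0.063,0],"dr": [0,0,0]},{"offset": [0.013,0.066,0],"dr": [0,0,0]},{"offset": [0.011,0.07,0],"dr": [0,0,0]}])

```text
time_s: 16.55
position: [0.6062, -0.0129, 0.172]
tcp_rot: [[0.326, 0.946, -0.001], [0.946, -0.326, 0.0], [0.0, -0.001, -1.0]]
force: [-0.9, 1.1, -0.2]
opening: 0.303
grasp_force: 30.0
```

Emit:
servo_tool(targets=[{"offset": [-0.002,0.003,0],"dr": [0,0,0]},{"offset": [-0.004,0.006,0],"dr": [0,0,0]},{"offset": [-0.007,0.009,0],"dr": [0,0,0]},{"offset": [-0.01,0.012,0],"dr": [0,0,0]},{"offset": [-0.013,0.014,0],"dr": [0,0,0]},{"offset": [-0.016,0.017,0],"dr": [0,0,0]},{"offset": [-0.019,0.019,0],"dr": [0,0,0]},{"offset": [-0.022,0.021,0],"dr": [0,0,0]},{"offset": [-0.026,0.022,0],"dr": [0,0,0]},{"offset": [-0.029,0.024,0],"dr": [0,0,0]},{"offset": [-0.033,0.025,0],"dr": [0,0,0]},{"offset": [-0.037,0.026,0],"dr": [0,0,0]},{"offset": [-0.04,0.026,0],"dr": [0,0,0]},{"offset": [-0.044,0.027,0],"dr": [0,0,0]},{"offset": [-0.048,0.027,0],"dr": [0,0,0]},{"offset": [-0.052,0.026,0],"dr": [0,0,0]},{"offset": [-0.056,0.026,0],"dr": [0,0,0]},{"offset": [-0.06,0.025,0],"dr": [0,0,0]},{"offset": [-0.063,0.024,0],"dr": [0,0,0]},{"offset": [-0.067,0.023,0],"dr": [0,0,0]}])

```text
time_s: 18.22
position: [0.606, -0.0838, 0.1721]
tcp_rot: [[0.326, 0.945, 0.0], [0.945, -0.326, 0.0], [0.0, 0.0, -1.0]]
force: [0.8, 2.7, -0.6]
opening: 0.295
grasp_force: 30.0
```

Emit:
servo_tool(targets=[{"offset": [-0.004,-0.001,0],"dr": [0,0,0]},{"offset": [-0.007,-0.003,0],"dr": [0,0,0]},{"offset": [-0.01,-0.005,0],"dr": [0,0,0]},{"offset": [-0.013,-0.007,0],"dr": [0,0,0]},{"offset": [-0.016,-0.01,0],"dr": [0,0,0]},{"offset": [-0.019,-0.012,0],"dr": [0,0,0]},{"offset": [-0.022,-0.015,0],"dr": [0,0,0]},{"offset": [-0.024,-0.018,0],"dr": [0,0,0]},{"offset": [-0.026,-0.021,0],"dr": [0,0,0]},{"offset": [-0.028,-0.025,0],"dr": [0,0,0]},{"offset": [-0.03,-0.028,0],"dr": [0,0,0]},{"offset": [-0.032,-0.032,0],"dr": [0,0,0]},{"offset": [-0.033,-0.035,0],"dr": [0,0,0]},{"offset": [-0.034,-0.039,0],"dr": [0,0,0]},{"offset": [-0.035,-0.043,0],"dr": [0,0,0]},{"offset": [-0.035,-0.047,0],"dr": [0,0,0]},{"offset": [-0.035,-0.05,0],"dr": [0,0,0]},{"offset": [-0.035,-0.054,0],"dr": [0,0,0]},{"offset": [-0.035,-0.058,0],"dr": [0,0,0]},{"offset": [-0.034,-0.062,0],"dr": [0,0,0]}])

```text
time_s: 19.88
position: [0.5362, -0.0956, 0.1721]
tcp_rot: [[0.326, 0.946, 0.0], [0.946, -0.326, -0.0], [-0.0, 0.0, -1.0]]
force: [1.1, -1.6, -0.8]
opening: 0.298
grasp_force: 30.0
```

```bash
python3 find.py
```

```text
19.88 [ 1.10413407 -1.58326279 -0.81256546] 0.05504788867875483 rod ang -119.72675737530834
wrist white 4555555555555555555555555544544415455545445455433114544332.23444432..23111........1232...........12234444444444444444444
wrist bore ......................................................................1121..............................................
scene white ........................244444333444433334544432.......2113312..........................................................
scene bore ......................................................................232...............................................
side white .........................12321344545433444552....23311..................................................................
side bore ....11421...........44541...............................................................................................
```

Scene shows the bore at about 213° with the rod at 240°, a constant 27° lead, and the balls all ahead. The spout is at about 115.5°, so the rod should end near 142°. I go on to 160°, then finish slowly.

Emit:
servo_tool(targets=[{"offset": [0.001,-0.004,0],"dr": [0,0,0]},{"offset": [0.002,-0.007,0],"dr": [0,0,0]},{"offset": [0.003,-0.011,0],"dr": [0,0,0]},{"offset": [0.005,-0.014,0],"dr": [0,0,0]},{"offset": [0.007,-0.018,0],"dr": [0,0,0]},{"offset": [0.009,-0.021,0],"dr": [0,0,0]},{"offset": [0.011,-0.024,0],"dr": [0,0,0]},{"offset": [0.014,-0.027,0],"dr": [0,0,0]},{"offset": [0.016,-0.03,0],"dr": [0,0,0]},{"offset": [0.019,-0.032,0],"dr": [0,0,0]},{"offset": [0.022,-0.035,0],"dr": [0,0,0]},{"offset": [0.026,-0.037,0],"dr": [0,0,0]},{"offset": [0.029,-0.039,0],"dr": [0,0,0]},{"offset": [0.032,-0.04,0],"dr": [0,0,0]},{"offset": [0.036,-0.042,0],"dr": [0,0,0]},{"offset": [0.04,-0.043,0],"dr": [0,0,0]},{"offset": [0.043,-0.043,0],"dr": [0,0,0]},{"offset": [0.047,-0.044,0],"dr": [0,0,0]},{"offset": [0.051,-0.044,0],"dr": [0,0,0]},{"offset": [0.055,-0.044,0],"dr": [0,0,0]}])

```text
time_s: 21.7
position: [0.5128, -0.0289, 0.172]
tcp_rot: [[0.325, 0.946, -0.0], [0.946, -0.325, -0.0], [-0.0, -0.0, -1.0]]
force: [-0.3, -1.2, -0.7]
opening: 0.295
grasp_force: 30.0
```

Emit:
servo_tool(targets=[{"offset": [0.002,0.0,0],"dr": [0,0,0]},{"offset": [0.004,0.0,0],"dr": [0,0,0]},{"offset": [0.006,0.0,0],"dr": [0,0,0]},{"offset": [0.008,0.001,0],"dr": [0,0,0]},{"offset": [0.01,0.001,0],"dr": [0,0,0]},{"offset": [0.011,0.001,0],"dr": [0,0,0]},{"offset": [0.013,0.002,0],"dr": [0,0,0]},{"offset": [0.015,0.002,0],"dr": [0,0,0]},{"offset": [0.016,0.002,0],"dr": [0,0,0]},{"offset": [0.016,0.002,0],"dr": [0,0,0]}])

```text
time_s: 22.53
position: [0.52, -0.0144, 0.172]
tcp_rot: [[0.326, 0.946, 0.0], [0.946, -0.326, 0.0], [0.0, 0.0, -1.0]]
force: [-0.6, 0.2, -1.2]
opening: 0.293
grasp_force: 30.0
```

```bash
python3 find.py
```

```text
22.53 [-0.61889872  0.2371115  -1.16273263] 0.054830842261900326 rod ang 142.50612745313208
wrist white 34454443244555443145555531.34444441.34311111........................................................111....1.22444444432
wrist bore .......................................1112..............................12344333331....54445555555555431...............
scene white .....................223332...111.....1221211...........................................................................
scene bore .......................................12...............................................................................
side white 13233221111111.....1........112122311............................................................................2333232
side bore ........................................................................................................................
```

The collar is at about 118°, in front of the spout. I back the rod off slightly, lift it out and carry it back above the stand.

Emit:
servo_tool(targets=[{"offset": [-0.002,0,0],"dr": [0,0,0]},{"offset": [-0.004,-0.0005,0],"dr": [0,0,0]},{"offset": [-0.004,-0.0005,-0.005],"dr": [0,0,0]},{"offset": [-0.004,-0.0005,-0.02],"dr": [0,0,0]},{"offset": [-0.004,-0.0005,-0.04],"dr": [0,0,0]},{"offset": [-0.004,-0.0005,-0.065],"dr": [0,0,0]},{"offset": [-0.004,-0.0005,-0.09],"dr": [0,0,0]},{"offset": [-0.004,-0.0005,-0.112],"dr": [0,0,0]},{"offset": [-0.004,-0.0005,-0.125],"dr": [0,0,0]},{"offset": [-0.004,-0.0005,-0.13],"dr": [0,0,0]},{"offset": [-0.004,-0.0005,-0.13],"dr": [0,0,0]}])

```text
time_s: 23.6
position: [0.5187, -0.0186, 0.3036]
tcp_rot: [[0.326, 0.945, 0.003], [0.945, -0.326, -0.001], [0.0, 0.003, -1.0]]
force: [1.2, 0.0, -0.5]
opening: 0.298
grasp_force: 30.0
```

```bash
python3 find.py; python3 - <<'E'
from h import *
c=cap("wrist");save(c,"w9.png")
b=c["color"][:,:,::-1];d=cap("side");u,v=map(int,proj(d,[.5,.326,.13]));
cv2.imwrite("pics/w9s.png",d["color"][:,:,::-1])
E
```

```text
23.6 [ 1.17790897  0.04463538 -0.53003232] 0.053458686723022016 rod ang 146.90396554946736
wrist white 34455443244555443.45555545155555542112................25551..............11111112445333333444444444443444333332444554442
wrist bore .........................................1..............................................................................
scene white .....................22333334444442....................111133221........................................................
scene bore ......................................122...............................................................................
side white 122332211.11.1122233121111233331.................................................................................2333222
side bore ......................................1.................................................................................
```

Emit:
servo_tool(targets=[{"offset": [0.015,-0.006,0],"dr": [0,0,0]},{"offset": [0.04,-0.016,0],"dr": [0,0,0]},{"offset": [0.07,-0.028,0],"dr": [0,0,0]},{"offset": [0.105,-0.043,0],"dr": [0,0,0]},{"offset": [0.14,-0.057,0],"dr": [0,0,0]},{"offset": [0.175,-0.071,0],"dr": [0,0,0]},{"offset": [0.21,-0.085,0],"dr": [0,0,0]},{"offset": [0.245,-0.1,0],"dr": [0,0,0]},{"offset": [0.275,-0.112,0],"dr": [0,0,0]},{"offset": [0.3,-0.122,0],"dr": [0,0,0]},{"offset": [0.314,-0.128,0],"dr": [0,0,0]},{"offset": [0.3202,-0.1305,0],"dr": [0,0,0]},{"offset": [0.3202,-0.1305,0],"dr": [0,0,0]},{"offset": [0.3202,-0.1305,0],"dr": [0,0,0]},{"offset": [0.3202,-0.1305,0],"dr": [0,0,0]}])

```text
time_s: 25.1
position: [0.499, 0.3255, 0.3016]
tcp_rot: [[0.327, 0.945, -0.001], [0.945, -0.327, -0.001], [-0.001, -0.001, -1.0]]
force: [-0.0, -0.7, -0.4]
opening: 0.302
grasp_force: 30.0
```

```bash
python3 - <<'E'
from h import *
s=bot.read_state();print(s["time_s"],s["position"],s["tcp_rot"],s["force"],s["opening"])
E
```

```text
25.1 [0.4990062  0.32554409 0.30160357] [[ 3.26687747e-01  9.45131870e-01 -9.29877750e-04]
 [ 9.45131397e-01 -3.26688648e-01 -1.08173039e-03]
 [-1.32615837e-03 -5.25468593e-04 -9.99998983e-01]] [-0.02021073 -0.74431816 -0.42847503] 0.30172435310056156
```

Emit:
servo_tool(targets=[{"offset": [0,0,0],"dr": [0,0,0]},{"offset": [0,0,0.008],"dr": [0,0,0]},{"offset": [0,0,0.015],"dr": [0,0,0]},{"offset": [0,0,0.022],"dr": [0,0,0]},{"offset": [0,0,0.029],"dr": [0,0,0]},{"offset": [0,0,0.036],"dr": [0,0,0]},{"offset": [0,0,0.043],"dr": [0,0,0]},{"offset": [0,0,0.05],"dr": [0,0,0]},{"offset": [0,0,0.05],"dr": [0,0,0]},{"offset": [0,0,0.05],"dr": [0,0,0]}])

```text
time_s: 25.93
position: [0.4987, 0.3268, 0.2514]
tcp_rot: [[0.325, 0.946, -0.001], [0.946, -0.325, -0.001], [-0.001, -0.001, -1.0]]
force: [0.0, -1.0, -0.7]
opening: 0.296
grasp_force: 30.0
```

```bash
python3 - <<'E'
from h import *
s=bot.read_state();print(s["time_s"],s["position"],s["force"],s["moment"])
E
```

```text
25.9333 [0.4986872  0.32675362 0.25139688] [ 0.04194412 -0.95096285 -0.67999191] [-0.00063711  0.00882731 -0.01440226]
```

The rod is inside the slot with no contact force. I lower it the rest of the way.

Emit:
servo_tool(targets=[{"offset": [0,0,0.008],"dr": [0,0,0]},{"offset": [0,0,0.018],"dr": [0,0,0]},{"offset": [0,0,0.03],"dr": [0,0,0]},{"offset": [0,0,0.042],"dr": [0,0,0]},{"offset": [0,0,0.054],"dr": [0,0,0]},{"offset": [0,0,0.064],"dr": [0,0,0]},{"offset": [0,0,0.071],"dr": [0,0,0]},{"offset": [0,0,0.076],"dr": [0,0,0]},{"offset": [0,0,0.079],"dr": [0,0,0]},{"offset": [0,0,0.0795],"dr": [0,0,0]},{"offset": [0,0,0.0795],"dr": [0,0,0]},{"offset": [0,0,0.0795],"dr": [0,0,0]}])

```text
time_s: 26.93
position: [0.4993, 0.327, 0.173]
tcp_rot: [[0.326, 0.946, 0.001], [0.946, -0.326, 0.0], [0.001, 0.001, -1.0]]
force: [0.4, 0.2, -0.4]
opening: 0.296
grasp_force: 30.0
```

Emit:
servo_tool(targets=[{"offset": [0,0,0],"dr": [0,0,0]},{"offset": [0,0,0],"dr": [0,0,0]},{"offset": [0,0,0],"dr": [0,0,0]},{"offset": [0,0,0],"dr": [0,0,0]},{"offset": [0,0,0],"dr": [0,0,0]},{"offset": [0,0,0],"dr": [0,0,0]},{"offset": [0,0,0],"dr": [0,0,0]},{"offset": [0,0,0],"dr": [0,0,0]},{"offset": [0,0,0],"dr": [0,0,0]},{"offset": [0,0,0],"dr": [0,0,0]}], gripper=-1)

```text
time_s: 27.77
position: [0.499, 0.3268, 0.1725]
tcp_rot: [[0.326, 0.946, -0.0], [0.946, -0.326, -0.0], [-0.0, -0.0, -1.0]]
force: [-0.1, -1.1, -0.5]
opening: 0.95
grasp_force: 0.0
```

Emit:
servo_tool(targets=[{"offset": [0,0,0],"dr": [0,0,0]},{"offset": [0,0,0],"dr": [0,0,0]},{"offset": [0,0,-0.01],"dr": [0,0,0]},{"offset": [0,0,-0.03],"dr": [0,0,0]},{"offset": [0,0,-0.06],"dr": [0,0,0]},{"offset": [0,0,-0.09],"dr": [0,0,0]},{"offset": [0,0,-0.115],"dr": [0,0,0]},{"offset": [0,0,-0.125],"dr": [0,0,0]},{"offset": [0,0,-0.125],"dr": [0,0,0]},{"offset": [0,0,-0.125],"dr": [0,0,0]}])

```text
time_s: 28.6
position: [0.4986, 0.3267, 0.2975]
tcp_rot: [[0.326, 0.946, 0.0], [0.946, -0.326, -0.0], [-0.0, 0.0, -1.0]]
force: [-1.2, 0.1, -0.7]
opening: 0.999
grasp_force: 0.0
```

```bash
python3 find.py; python3 - <<'E'
from h import *
s=bot.read_state();print(s["time_s"],s["position"],s["force"],s["opening"])
D,S,W=cap("side"),cap("scene"),cap("wrist")
def z(c,X,r):
    u,v=map(int,proj(c,X));u=max(u,r);v=max(v,r);return cv2.resize(c["color"][v-r:v+r,u-r:u+r,::-1],(300,300),interpolation=cv2.INTER_CUBIC)
B=[.5635,-.0478,.06];H=[.5,.326,.15]
cv2.imwrite("pics/fin.png",np.vstack([np.hstack([z(D,B,45),z(S,B,45)]),np.hstack([z(S,H,45),z(W,H,70)])]))
h=cv2.cvtColor(W["color"],cv2.COLOR_RGB2HSV);m=np.zeros(h.shape[:2],np.uint8);m[165:225,280:340]=cv2.inRange(h,(10,20,190),(35,125,255))[165:225,280:340]
cs,_=cv2.findContours(m,0,2);k=max(cs,key=cv2.contourArea)
print(cv2.minAreaRect(np.array([ray(W,*p[0],.211)[:2]*1000 for p in k]).astype(np.float32)))
E
```

```text
28.6 [-1.24058976  0.14070237 -0.6640335 ] 0.38005369113426773 rod ang 99.82957856508787
wrist white ........................................................................................................................
wrist bore 5555555555555555555555555555555555555555555555555555441............................................................35555
scene white .....................222233344444421..2221211..........111333221........................................................
scene bore ........................................................................................................................
side white 11222221..11..1122221.11.1233333332121121........................................................................2322221
side bore ........................................................................................................................
28.75 [0.49777808 0.32627214 0.29537734] [-0.22594937 -0.30505888  0.48604691] 0.9987862555742779
((498.20745849609375, 325.6965026855469), (26.047664642333984, 24.982004165649414), 70.99034118652344)
```

View pics/fin.png

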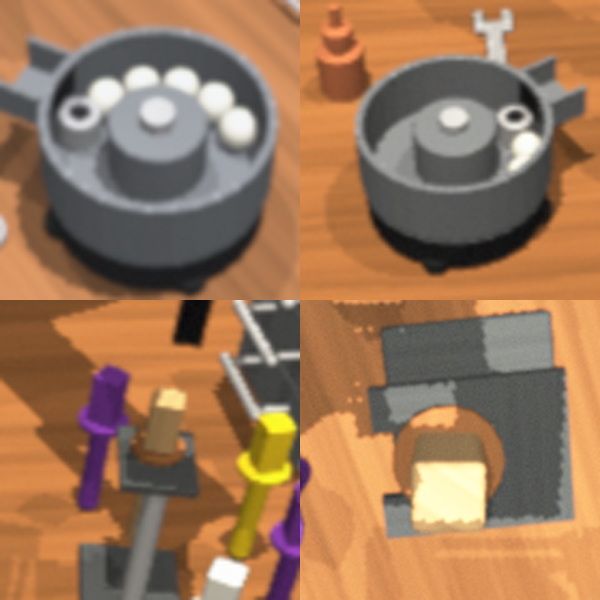

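The final picture shows the collar at the spout (side crop 80,118; scene crop 515,117) and all five balls in the channel. The rod hangs upright in the slot at (165,420) in the lower left crop, and the gripper is clear. I hand in.

```bash
python3 -c "
from rig import ticket
print(ticket.hand_in())"
```

```text
the job is handed in; nothing more can be done
None
```

I handed the job in at about 29 s; no verdict came back, but the last images show the collar stirred round to the spout a second time, all five balls in the bowl, and the rod hanging in its stand.

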